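# Pin the platen arm of a garment press to its post

### The job

Lock the platen arm on its post: push the linch pin all the way home through the cross hole in the square post, entering from the side away from the platen, then flip the pin's sprung ring down past the pin's end until it snaps fully shut, and let go. The post slides loosely in its slot and gives way some distance before it stands firm, so feel for the seat: do not force the pin or bend the ring, do not lean on the post, and leave everything else on the table alone.

Things in the scene. Friction and masses are not known exactly. Their poses are not given: they have to be found in the camera images.
- post: Square steel post 30 x 30 mm, upright, its top 135 mm above the table, in a slotted guide on a fixed grey base plate 160 x 160 x 12 mm. Origin on its middle line at table height; x points from the post to the platen, z up. It slides loosely in the slot: pushed along x it gives by an unknown 4 to 22 mm (about 1 N of friction), taking the platen arm along, before it stands firm.
- hole (a point): Centre of the cross hole's mouth on the post's entry face (15 mm from the post's middle, 115 mm above the table); axes as the post's, x is the direction in which the pin goes in. The round hole is 11.5 mm wide, runs right through the post, 20 mm below its top, with a 1.5 mm chamfer.
- lip (a point): Top of the platen arm's rounded steel lip (10 mm thick, 33 mm wide) behind the post, 22.5 mm from its middle, about 114 mm above the table. The arm floats on a soft spring (about 3 N at rest, 0.6 N per mm, 8 mm travel): the pin's nose must ride over the lip and press the arm down 1 to 4 mm, so the pin slides in under load, about 3 to 14 N before it is home.
- platen (a point): Middle of the platen's top, 130 mm from the post on +x, 83 mm above the table: an aluminium plate 130 x 200 mm with a brown-red pad, carried by the platen arm, whose grey sleeve surrounds the post; on the entry side (-x) the sleeve reaches 28 mm out from the post's middle and up to 74 mm above the table.
- pin: Loose linch pin, about 0.15 kg. Origin on the shaft's axis at the shoulder, where shaft and head meet; x along the shaft to its nose, z up as it lies and as it is to be fitted. Steel shaft 10 mm thick, 43 mm long, the last 9 mm tapering to 4 mm. It lies on the head's flat underside, axis 20 mm above the table. Home: the shoulder touches the post's entry face.
- pin_grip (a point): On the pin's axis 32 mm behind the shoulder, a good place to hold the head by its two flat sides from above. The dark head is 46 mm long (from the shoulder back), 16 mm wide (y), from 20 mm below to 8 mm above the axis (its lower 12 mm starts 4 mm behind the shoulder); the ring's hinge sits at its sides 12 mm behind the shoulder, keep fingers behind that.
- ring (a joint): Angle of the sprung wire ring on the pin (rad): 0 = open stop, slanting up over the shaft; 0.96 = shut, level around the shaft with its cross bar beyond the nose. Hinge along the pin's y, on the axis 12 mm behind the shoulder. An over-centre spring holds it open: pressing the bar down takes at most about 7 N, most at first; past about 0.84 rad it snaps shut and stays.
- ring_bar (a point): Middle of the ring's cross bar (axis of the 4 mm wire), straight for 18 mm, 68 mm from the ring's hinge; x points from the hinge to the bar. The ring is 46 mm wide; shut, it goes round the post with 4 mm to spare each side and cannot be shut before the pin is in.
- clevis: Bystander: plain headed steel pin without a ring, 78 mm long, 12 mm thick, lying down.
- driver: Bystander: screwdriver lying on the table.
- scraper: Bystander: spatula-like scraper lying on the table.
- tape: Bystander: tape roll, 100 mm across, 25 mm high.
- jar: Bystander: white screw-top jar, 72 mm across, 90 mm high.
- spray: Bystander: aluminium spray can, 56 mm across, 170 mm high.
- carton: Bystander: small carton 110 x 80 x 60 mm.
There are look-alikes about, which are no part of the job. Leave any green, red or yellow look-alike of the pin alone.

How it is judged:
By the outcome, as a careful person would: the job done as asked, in the order asked, and still so for the second after the job is handed in, with the robot touching nothing.
It also fails if it takes over 62 s, if anything falls off the work surface, if the arm or the gripper's body presses on something with over 40 N, if the wrist force passes 120 N, or if a joint passes its speed limit or range.

### The arm

A 7-joint arm with a two-finger parallel gripper is mounted at the origin on the work surface. World frame = base frame: x ahead of the robot, y to its left, z up, the work surface at z = 0. Lengths are in m, angles in rad, forces in N, time in s.
With the tool pointing down it reaches from about 0.4 to 0.85 m from the base axis. Payload 6.9 kg.
Tool frame: the origin (TCP) lies midway between the tips of the shut fingers; the grasp point (between the pads) lies behind it (ctrl.pinch_z is the z of the grasp point in the tool frame, in m); z points along the fingers, y is the direction in which the jaws open and shut (so a half turn about z gives the same grasp; the last joint's range is limited). The gripper opens to 85 mm and grips with 20 to 120 N. Pads are 22 mm wide; open, the fingers measure 114 mm over their backs; the gripper's body (76 mm by 85 mm) begins 54 mm behind the grasp point. The pads swing forward as they close: fully open they stand 13 mm farther back than shut.
Start: joints at [1.433, 0.507, -0.238, 1.5, 0.126, 1.149, -0.155], TCP at [0.15, -0.607, 0.231] pointing down, gripper open.
Joint ranges: [-3.08, 3.08], [-0.24, 2.05], [-1.43, 1.35], [0, 2.5], [-1.52, 4.66], [0.17, 1.96], [-2.89, 2.89]. Speed limits (rad/s): [2.39, 2.39, 3.14, 3.14, 3.14, 3.14, 3.14].

### API

Orientations are given as a unit quaternion [w, x, y, z].
In Python, from station import ctrl, get_state, vision, ticket, models gives the robot as it stands. Calls block until the motion is done:
- ctrl.movep(position, orientation): joint-space move of the TCP to a pose.
- ctrl.movel(position, frame=None, max_speed=0.15): straight line of the TCP; frame=None keeps the orientation; max_speed is the mean speed in m/s.
- ctrl.set_joints(angles): joint-space move.
- ctrl.ungrasp() and ctrl.close_gripper(force=None): open the fingers fully, or close them until they stop; force is the grip in N (None keeps the last).
- ctrl.pause(seconds).
- ctrl.ik(position, orientation): joint angles nearest the present ones, or None.
- get_state(): the state.
- vision.grab_frame(name): name is "side" or "top" or "wrist"; returns (picture, depth): 384x512x3 uint8, blue, green, red; 384x512 float32, m along the optical axis (not along the pixel's ray), 0 where there is no reading.
- vision.camera_info(name): a dict with "mtx" (3x3 intrinsics, pixels), "dist_coeffs" ([k1, k2, p1, p2, k3] as OpenCV has them; the pictures are not rectified), "R" (3x3) and "t" (3): a world point X has camera coordinates R X + t; the wrist camera has in their place "hand_eye" (4x4, takes a point from camera to tool coordinates, whose origin is the TCP and whose axes are the flange's). Camera axes: x right, y down, z forward; pixel columns grow to the right and rows downward; lengths in m; the calibration is good to about 2 mm. A picture is of the moment at which its call begins: read the wrist's pose just before it. camera_info takes no time and is no camera call.
A pose or a line that the arm cannot do raises ctrl.Unreachable and nothing moves.
- ticket.close_job(): hands the job in, once; it reports no verdict.
Trained networks look in the newest picture that a camera, given by its name, has taken for a name from the list of things; names that differ only in an ending like _2 or _b are one class to them, and where a whole thing is asked for, a point or a joint stands for the part that bears it (a point fixed in the world has none). Each returns a list of dicts, best first, with "p" (0 to 1); they miss things now and then, are a little off and sometimes report something else, mostly with a low value. They report only what shows in the picture. A call takes as long as a camera call. They do not tell look-alikes from the thing itself.
- models.recognise(camera, target): "point" ([column, row] in pixels, amid what is visible of it).
- models.masks_of(camera, target): "mask" (384x512 bool, what is visible of it) and "point" ([column, row] in pixels, amid what is visible of it).
The state is a dict: "time": time; "qpos": joint angles; "qd": joint speeds; "tau": joint torques, N m; "tcp_pos": TCP position; "eef_rot": TCP orientation; "contact_force": force on the tool from outside, world axes, zero at the start; "wrist_torque": the same for the moment, N m; "width": finger opening in m.
Only numpy, scipy, OpenCV 4.12 (cv2) and the standard library are available. Lean on these libraries where they do the work, as an engineer would, in place of code of your own. Each camera call takes 0.05 s, during which the arm holds its last target. There are 200 camera calls.

## Working session

There is one attempt and no reset: what is moved stays moved. The work goes in short steps, each a Python script; the robot and the scene stay as the last script left them, time stands still between calls to the robot, and variables do not carry over. Pictures are saved under pics/ and viewed, about 8 in all and at most 12, crops included, and the job is handed in when it is done.

```bash
ls; mkdir -p pics
python3 - <<'E'
from station import ctrl,get_state,vision,models
import cv2,numpy as np
s=get_state();print(s['time'],s['tcp_pos'],s['eef_rot'],s['contact_force'],s['width'],ctrl.pinch_z)
ims=[]
for n in ['top','side']:
    im,d=vision.grab_frame(n);np.savez('pics/%s.npz'%n,im=im,d=d);ims.append(im)
    i=vision.camera_info(n);print(n,i['mtx'].tolist(),i['dist_coeffs'],i['R'].tolist(),i['t'])
    for t in ['pin','post','ring','ring_bar','pin_grip','platen','hole','clevis','lip']:
        try: print(n,t,[(np.round(r['point']).tolist(),round(r['p'],2)) for r in models.recognise(n,t)])
        except Exception as e: print(t,repr(e))
cv2.imwrite('pics/a.png',cv2.resize(ims[0],(800,600)));cv2.imwrite('pics/b.png',cv2.resize(ims[1],(800,600)))
print(vision.camera_info('wrist'))
E
```

```text
pics
0.0 [ 0.15008163 -0.60617205  0.2304071 ] [-9.19801662e-04  9.92641141e-01  1.21089660e-01 -1.12395828e-04] [-0.24583228  0.08175975 -0.07801876] 0.08539942612392017 -0.0187
top [[433.1579518704167, 0.0, 261.37279611750387], [0.0, 433.1579518704167, 194.05223389352437], [0.0, 0.0, 1.0]] [-0.02332069  0.          0.          0.          0.        ] [[-0.009762397817973134, -0.999857332012676, 0.013784455351484672], [-0.9959921792847053, 0.008497173898236855, -0.08903581773335396], [0.08890598625822418, -0.014598412798539505, -0.9959330358770191]] [0.00361303 0.50644545 1.35229228]
top pin [([333.0, 153.0], 0.62), ([372.0, 192.0], 0.56), ([329.0, 196.0], 0.52), ([346.0, 224.0], 0.48)]
top post [([262.0, 134.0], 0.36)]
top ring [([333.0, 180.0], 0.38)]
top ring_bar [([262.0, 134.0], 0.56), ([322.0, 183.0], 0.47)]
top pin_grip [([368.0, 193.0], 0.75), ([334.0, 153.0], 0.7), ([328.0, 194.0], 0.59), ([345.0, 225.0], 0.59)]
top platen [([261.0, 137.0], 0.98), ([330.0, 191.0], 0.21)]
top hole []
top clevis []
top lip [([263.0, 135.0], 0.76)]
side [[361.1428910794635, 0.0, 257.8496994269
[... 832 characters left out ...]
([283.0, 269.0], 0.39)]
side clevis [([241.0, 156.0], 0.43)]
side lip [([314.0, 197.0], 0.75)]
{'mtx': array([[313.13646878,   0.        , 252.03511746],
       [  0.        , 313.13646878, 188.62770307],
       [  0.        ,   0.        ,   1.        ]]), 'dist_coeffs': array([-0.00740797,  0.        ,  0.        ,  0.        ,  0.        ]), 'hand_eye': array([[-1.01932487e-03, -9.56918702e-01, -2.90354196e-01,
         7.45835040e-02],
       [ 9.99999041e-01, -7.03204848e-04, -1.19307393e-03,
        -2.16745492e-04],
       [ 9.37496280e-04, -2.90355134e-01,  9.56918501e-01,
        -1.41788552e-01],
       [ 0.00000000e+00,  0.00000000e+00,  0.00000000e+00,
         1.00000000e+00]])}
```

View pics/a.png

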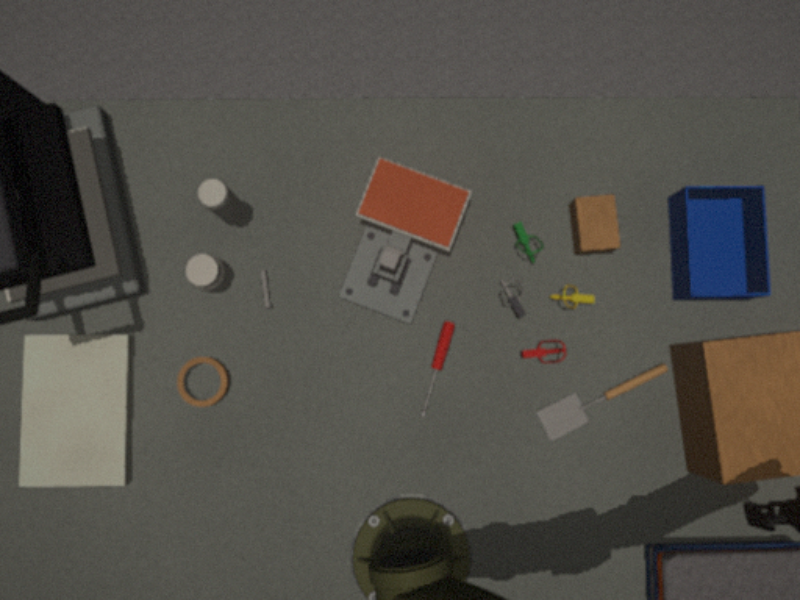

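View pics/b.png

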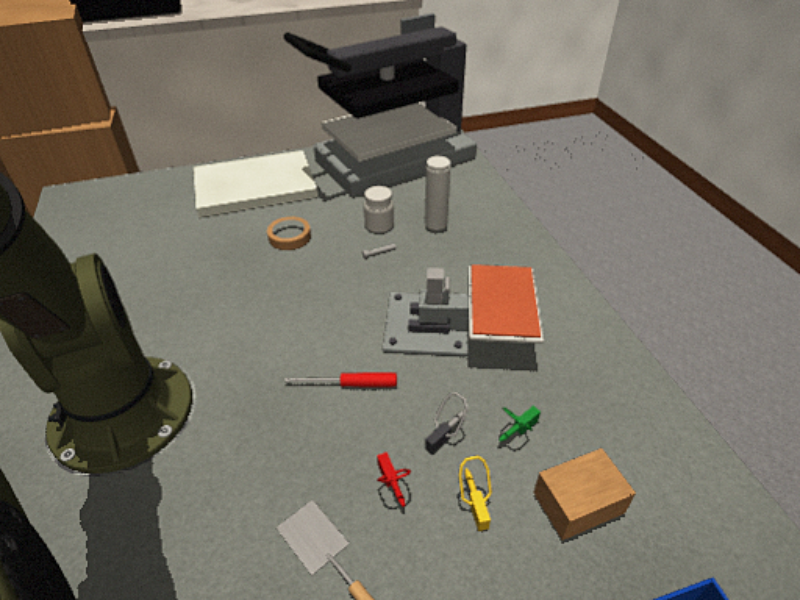

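The pin candidates in the native top image are dark grey (328,190), green (337,155), yellow (366,190) and red (348,225). The description says steel shaft and dark head, so I choose the grey one at (328,190), which is side (286,274). The post is at top ~(250,165). Next I get coarse 3D positions, and then wrist views.

```bash
cat > h.py <<'E'
import numpy as np,cv2
from scipy.spatial.transform import Rotation as R
from station import ctrl,get_state,vision,models
def q2R(q): return R.from_quat([q[1],q[2],q[3],q[0]]).as_matrix()
def R2q(M):
    x,y,z,w=R.from_matrix(M).as_quat(); return np.array([w,x,y,z])
def campose(n,s=None):
    "camera->world rotation, centre"
    i=vision.camera_info(n)
    if 'R' in i: A=np.array(i['R']); return A.T,-A.T@np.array(i['t'])
    H=np.array(i['hand_eye']);T=q2R(s['eef_rot'])
    return T@H[:3,:3],T@H[:3,3]+s['tcp_pos']
def ray(n,px):
    i=vision.camera_info(n)
    u=cv2.undistortPoints(np.array(px,float).reshape(-1,1,2),i['mtx'],i['dist_coeffs'])[:,0]
    return np.c_[u,np.ones(len(u))]
def cloud(n,d,s=None):
    v,u=np.mgrid[:384,:512]
    r=ray(n,np.c_[u.ravel(),v.ravel()])*d.reshape(-1,1)
    A,c=campose(n,s); return (r@A.T+c).reshape(384,512,3)
def on_z(n,px,z,s=None):
    A,c=campose(n,s); r=ray(n,px)@A.T
    return c+r*((z-c[2])/r[:,2])[:,None]
def proj(n,X,s=None):
    i=vision.camera_info(n);A,c=campose(n,s)
    p=(np.atleast_2d(X)-c)@A
    return cv2.projectPoints(p,np.zeros(3),np.zeros(3),i['mtx'],i['dist_coeffs'])[0][:,0]
def down(ax,ay):
    "tool pointing down with tool y along (ax,ay)"
    y=np.array([ax,ay,0.]);y/=np.linalg.norm(y);z=np.array([0,0,-1.]);return np.c_[np.cross(y,z),y,z]
E
python3 - <<'E'
from h import *
f=np.load('pics/top.npz');P=cloud('top',f['d'])
np.set_printoptions(precision=4,suppress=True)
for nm,px in dict(head=(331,198),shaft=(324,184),posttop=(249,166),plat=(265,130),table=(300,210),plate=(230,185)).items(): print(nm,P[px[1],px[0]])
m=(P[...,2]>.125)&(P[...,2]<.145)&(np.abs(P[...,0]-P[166,249,0])<.05)&(np.abs(P[...,1]-P[166,249,1])<.05)
print(m.sum(),P[m].mean(0))
m=(P[...,2]>.07)&(P[...,2]<.095)&(f['im'][...,2]>120)&(f['im'][...,0]<90)
print(m.sum(),P[m].mean(0));c=cv2.minAreaRect(P[m][:,:2].astype(np.float32));print(c)
for t in [down(0,1),down(0,-1)]: print(t.tolist())
E
```

```text
head [ 0.4915 -0.2212  0.029 ]
shaft [ 0.5366 -0.2005  0.0257]
posttop [0.5797 0.0361 0.1323]
plat [ 0.6984 -0.0132  0.0848]
table [ 0.4557 -0.1249  0.0037]
plate [0.5367 0.0987 0.0178]
110 [0.579  0.0358 0.1352]
2347 [ 0.7002 -0.0127  0.0836]
((0.6165347099304199, -0.1369042992591858), (0.5092558264732361, 0.15734004974365234), 55.510040283203125)
[[-1.0, 0.0, 0.0], [0.0, 1.0, 0.0], [0.0, 0.0, -1.0]]
[[1.0, 0.0, 0.0], [0.0, -1.0, 0.0], [0.0, 0.0, -1.0]]
```

Run:
```python
from h import *
np.set_printoptions(precision=4,suppress=True)
def look(nm,xy,ang,z):
    p=np.array([np.cos(ang),np.sin(ang)]);q=R2q(down(p[1],-p[0]))
    t0=get_state()['time'];ctrl.movep([*xy,z],q);ctrl.pause(.2)
    s=get_state();im,d=vision.grab_frame('wrist')
    np.savez('pics/%s.npz'%nm,im=im,d=d,tcp_pos=s['tcp_pos'],eef_rot=s['eef_rot']);print(nm,t0,s['time'],s['qpos'],s['contact_force'])
    return im
a=look('wpin',(.515,-.21),np.radians(25),.17)
b=look('wpost',(.575,.037),np.radians(-21.8),.26)
cv2.imwrite('pics/c.png',np.hstack([cv2.resize(a[60:340,110:400],(400,386)),cv2.resize(b[60:340,110:400],(400,386))]))
```

```text
wpin 1.0 3.1583 [ 0.661   0.4845 -0.477   1.7712  0.2663  0.9501 -1.0613] [ 1.1507 -0.006   0.1629]
wpost 3.2083 4.4583 [ 0.0998  0.4147 -0.3088  1.586   0.1341  1.1628 -2.1912] [-0.5756 -1.136   0.1206]
```

View pics/c.png

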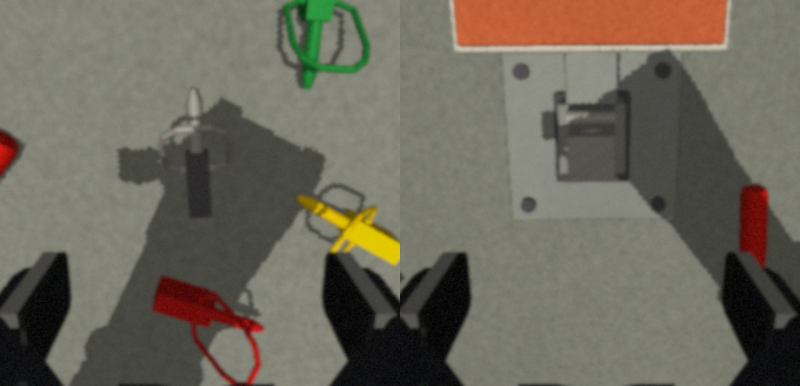

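Left crop (scale 1.38, offset 110,60): the dark pin's head is at (200,185), the steel nose at (194,92), and the grey ring stands open around (190,135). This confirms the grey pin. Right crop: the post is at (590,140), with the sleeve around it and the platen above. Now I fit both from the depth clouds.

Run:
```python
from h import *
np.set_printoptions(precision=4,suppress=True)
def load(n):
    f=np.load('pics/%s.npz'%n);s=dict(tcp_pos=f['tcp_pos'],eef_rot=f['eef_rot']);return f['im'],f['d'],s,cloud('wrist',f['d'],s)
im,d,s,P=load('wpin')
near=(np.hypot(P[...,0]-.515,P[...,1]+.21)<.07)
tab=near&(P[...,2]<.01);print('table z',np.median(P[...,2][tab]),tab.sum())
A=np.radians(25)
for nm,lo,hi in [('head',.021,.034),('ringhi',.05,.11)]:
    m=near&(P[...,2]>lo)&(P[...,2]<hi);Q=P[m]
    print(nm,m.sum(),Q.mean(0),Q.min(0),Q.max(0))
    print(cv2.minAreaRect(Q[:,:2].astype(np.float32)))
# dark/shaft pixel clicks: shoulder, nose tip, head end centre (crop -> native)
c=lambda u,v:(110+u*290/400,60+v*280/386)
print('head end/shoulder top z=.028',on_z('wrist',[c(200,216),c(196,150)],.028,s))
print('nose, z=.02',on_z('wrist',[c(194,92)],.02,s))
# top-face head pts: z within 3 mm of 0.028
v,u=np.where(near&(P[...,2]>.0245)&(P[...,2]<.032)&(im.max(2)<75))
Q=P[v,u];mu=Q.mean(0);w,V=np.linalg.eigh(np.cov(Q[:,:2].T));print('dark top',len(Q),mu,V[:,1],np.degrees(np.arctan2(V[1,1],V[0,1])),np.sqrt(12*w),cv2.minAreaRect(Q[:,:2].astype(np.float32)))
B=im[(v.min()-50):(v.max()+20),(u.min()-40):(u.max()+45)]
cv2.imwrite('pics/d1.png',B)
im,d,s,P=load('wpost')
m=(P[...,2]>.128)&(P[...,2]<.145)&(np.hypot(P[...,0]-.579,P[...,1]-.036)<.05);Q=P[m]
print('posttop',m.sum(),Q.mean(0),cv2.minAreaRect(Q[:,:2].astype(np.float32)))
m2=(P[...,2]>.09)&(P[...,2]<.128)&(np.hypot(P[...,0]-.579,P[...,1]-.036)<.05)
print('mid',m2.sum(),P[m2].mean(0),np.histogram(P[m2][:,2],6))
vv,uu=np.where(m);print(uu.min(),uu.max(),vv.min(),vv.max())
C=im[vv.min()-40:vv.max()+40,uu.min()-50:uu.max()+50]
h=500
r=lambda I:cv2.resize(I,(int(I.shape[1]*h/I.shape[0]),h),interpolation=cv2.INTER_CUBIC)
X=np.hstack([r(B),r(C)]);print(B.shape,C.shape,X.shape,(u.min()-40,v.min()-50),(uu.min()-50,vv.min()-40))
k=min(1,800/X.shape[1]);cv2.imwrite('pics/d.png',cv2.convertScaleAbs(cv2.resize(X,None,fx=k,fy=k),alpha=1.6))
```

```text
table z -0.0008211338906153609 12562
head 1251 [ 0.5111 -0.213   0.0259] [ 0.4755 -0.2369  0.021 ] [ 0.5565 -0.1875  0.0339]
((0.5155748724937439, -0.20953749120235443), (0.08490835130214691, 0.04228750988841057), 49.45387649536133)
ringhi 366 [ 0.5384 -0.1983  0.0707] [ 0.5147 -0.224   0.0501] [ 0.5484 -0.1814  0.079 ]
((0.5344671607017517, -0.20009489357471466), (0.021693149581551552, 0.04565485194325447), 29.793455123901367)
head end/shoulder top z=.028 [[ 0.4789 -0.2298  0.028 ]
 [ 0.5211 -0.2071  0.028 ]]
nose, z=.02 [[ 0.5548 -0.1901  0.02  ]]
dark top 800 [ 0.4998 -0.2191  0.0272] [-0.8822 -0.4709] -151.91038983986388 [0.0201 0.0467] ((0.5032652616500854, -0.22355301678180695), (0.047604039311409, 0.041801631450653076), 49.45387649536133)
posttop 1163 [0.5819 0.0365 0.1341] ((0.5814855098724365, 0.03688162565231323), (0.029569532722234726, 0.030215485021471977), 68.58618927001953)
mid 681 [0.6008 0.0291 0.1106] (array([ 33,  65,  94, 409,  20,  60]), array([0.09  , 0.0963, 0.1026, 0.1089, 0.1153, 0.1216, 0.1279]))
231 265 157 191
(117, 133, 3) (114, 134, 3) (500, 1155, 3) (np.int64(189), np.int64(120)) (np.int64(181), np.int64(117))
```

View pics/d.png

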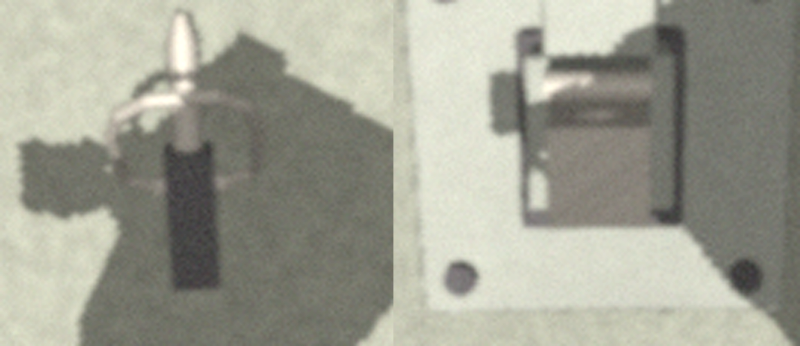

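Post: centre (0.5817, 0.0367), x axis at −21.5°. Pin: head end (0.4789, −0.2298), yaw ≈28.3°, so the grip point is about (0.492, −0.223). I check the clearance to the look-alikes, then grasp.

```bash
cat >> h.py <<'E'
PA=np.radians(28.3);PX=np.array([np.cos(PA),np.sin(PA),0]);PY=np.array([-PX[1],PX[0],0]);GR=np.array([.4920,-.2228,0])
HA=np.radians(-21.5);HX=np.array([np.cos(HA),np.sin(HA),0]);HY=np.array([-HX[1],HX[0],0]);POST=np.array([.5817,.0367,0])
qP=R2q(down(PX[1],-PX[0]));qH=R2q(down(HX[1],-HX[0]))
E
python3 - <<'E'
from h import *
np.set_printoptions(precision=4,suppress=True)
f=np.load('pics/wpin.npz');s=dict(tcp_pos=f['tcp_pos'],eef_rot=f['eef_rot']);P=cloud('wrist',f['d'],s)-GR
sat=f['im'].max(2).astype(int)-f['im'].min(2)
x,y,z=P@PX,P@PY,P[...,2]
def chk(nm,xr,yr,zr):
    m=(sat>60)&(np.abs(x)<xr)&(np.abs(y)<yr)&(z>zr)&(f['d']>.15); print(nm,m.sum(),(np.abs(y[m]).min(),np.abs(x[m]).min(),z[m].max()) if m.any() else '')
    return m.sum()
a=chk('fingers',.016,.065,.004);b=chk('body',.05,.05,.06);chk('body wide',.06,.06,.05)
if a>8 or b>3: raise SystemExit('close')
ctrl.movep([*GR[:2],.11],qP);ctrl.movel([*GR[:2],.004],max_speed=.12)
print(get_state()['contact_force']);ctrl.close_gripper(80);st=get_state();print(st['time'],st['width'],st['contact_force'],st['tcp_pos'])
ctrl.movel([*GR[:2],.16],max_speed=.12)
ctrl.movep([*(POST-.095*HX)[:2],.16],qH);ctrl.pause(.3)
st=get_state();print(st['time'],st['width'],st['contact_force'],st['tcp_pos'])
im,d=vision.grab_frame('wrist');np.savez('pics/w3.npz',im=im,d=d,tcp_pos=st['tcp_pos'],eef_rot=st['eef_rot'])
im2,d2=vision.grab_frame('side');np.savez('pics/s3.npz',im=im2,d=d2)
uv=proj('side',st['tcp_pos'])[0].astype(int);print(uv)
B=im2[max(0,uv[1]-90):uv[1]+50,uv[0]-40:uv[0]+100];A=im[40:340,100:400]
cv2.imwrite('pics/e.png',cv2.convertScaleAbs(np.hstack([cv2.resize(A,(400,400)),cv2.resize(B,(400,400))]),alpha=1.4))
E
```

```text
fingers 0 
body 0 
body wide 0 
[0.3634 0.3559 0.3013]
7.375 0.014879068711317106 [-0.5512 -0.2422  6.1856] [ 0.4921 -0.223   0.0044]
10.3333 0.014419068867089792 [-0.1093 -0.244  -2.1862] [0.4935 0.0707 0.1599]
[245 166]
```

View pics/e.png

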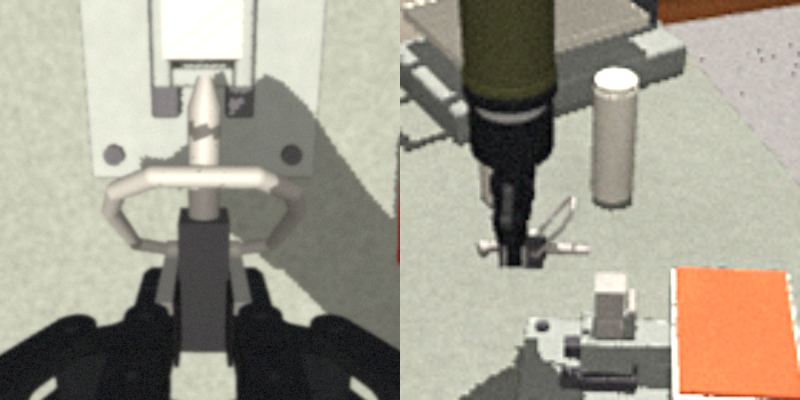

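The wrist view shows the pin held straight, with the head at u≈204, the nose at (205,80) in the crop and the ring open. The side view shows it level, with the post beyond. Next I measure the pin in the tool frame from depth.

Run:
```python
from h import *
np.set_printoptions(precision=4,suppress=True)
f=np.load('pics/w3.npz');s=dict(tcp_pos=f['tcp_pos'],eef_rot=f['eef_rot']);W=cloud('wrist',f['d'],s)
T=q2R(s['eef_rot']);P=(W-s['tcp_pos'])@T; P[...,2]*=-1  # x fwd, y right, z up from tcp
x,y,z=P[...,0],P[...,1],P[...,2]
for a,b in [(-.012,.0),(0,.012),(.012,.025),(.036,.044),(.044,.052),(.052,.060),(.06,.068),(.068,.076),(.076,.084)]:
    m=(x>a)&(x<b)&(np.abs(y)<.012)&(z>.012)&(z<.03)
    if m.sum()>3: print(a,b,m.sum(),'y',np.median(y[m]),y[m].min(),y[m].max(),'ztop',np.percentile(z[m],[50,90]))
m=(np.abs(y)<.008)&(z>.012)&(z<.03);print('xmax',np.sort(x[m])[-6:])
m=(z>.055)&(z<.09)&(x>.03)&(x<.085)&(abs(y)<.009);print('bar',m.sum(),P[m].mean(0) if m.any() else'')
# post top again from this view
m=(W[...,2]>.128)&(W[...,2]<.14)&(np.hypot(W[...,0]-POST[0],W[...,1]-POST[1])<.03);print('post',m.sum(),W[m].mean(0),cv2.minAreaRect(W[m][:,:2].astype(np.float32)) if m.any() else'')
print(T)
```

```text
-0.012 0.0 820 y -0.000703662087205231 -0.007808997563486454 0.006829176451270646 ztop [0.0229 0.0236]
0 0.012 1296 y -0.0002655737692675381 -0.01195123381651159 0.011991022379822634 ztop [0.0229 0.0268]
0.012 0.025 1331 y -0.0002670536288688573 -0.01198829371832395 0.011897689985641979 ztop [0.0227 0.0235]
0.036 0.044 236 y -0.00025749695756874805 -0.004880795540260644 0.004377605379885957 ztop [0.019  0.0202]
0.044 0.052 280 y -0.00025713924397436424 -0.005238767283890774 0.004751901802383239 ztop [0.0188 0.0199]
0.052 0.06 509 y -0.00025444855941548784 -0.005157814975701645 0.004669566418134716 ztop [0.0187 0.0199]
0.06 0.068 508 y -0.0002533871298442238 -0.005063176119807971 0.004540550598584122 ztop [0.0186 0.0198]
0.068 0.076 208 y -0.00024658148694825684 -0.0037473764268620246 0.0033464099651643753 ztop [0.0171 0.0181]
xmax [0.0731 0.0731 0.0731 0.0731 0.0731 0.0731]
bar 1349 [ 0.0572 -0.      0.0724]
post 3906 [0.5816 0.037  0.1341] ((0.5813567638397217, 0.036971405148506165), (0.029928728938102722, 0.03005688637495041), 68.55579376220703)
[[ 0.93   -0.3677 -0.0001]
 [-0.3677 -0.93   -0.0001]
 [-0.      0.0001 -1.    ]]
```

```bash
cat >> h.py <<'E'
POST=np.array([.5815,.0369,0])-.00025*HY
def at(s,z=.0995,lat=0.): return (POST+s*HX+lat*HY)+np.array([0,0,z])
def Floc(F0):
    F=get_state()['contact_force']-F0; return np.array([F@HX,F@HY,F[2]])
def feel(s0,s1,step,lim,F0,z=.0995,speed=.03,lat=0.):
    n=int(np.ceil(abs(s1-s0)/step)); log=[]
    for s in np.linspace(s0,s1,n+1)[1:]:
        ctrl.movel(at(s,z,lat),max_speed=speed);f=Floc(F0);log.append((round(s*1e3,1),*np.round(f,1),round((get_state()['tcp_pos']-POST)@HX*1e3,1)))
        if abs(f[0])>lim or np.hypot(f[1],f[2])>lim: break
    return s,log
E
python3 - <<'E'
from h import *
ctrl.movel(at(-.100,.16));ctrl.movel(at(-.100));ctrl.pause(.3)
F0=get_state()['contact_force'];np.save('F0.npy',F0);print(get_state()['time'],F0)
s,l=feel(-.100,-.085,.005,4,F0);print(l,get_state()['time'])
if abs(s+.085)<1e-6:
    s,l=feel(-.085,-.058,.003,4,F0);print(l)
st=get_state();print(s,st['time'],st['width'],st['wrist_torque'])
E
```

```text
11.5333 [-0.83044815  0.10291316 -1.36142917]
[(np.float64(-95.0), np.float64(0.9), np.float64(0.4), np.float64(-0.2), np.float64(-94.6)), (np.float64(-90.0), np.float64(0.8), np.float64(-0.3), np.float64(-0.1), np.float64(-89.8)), (np.float64(-85.0), np.float64(1.0), np.float64(0.8), np.float64(-0.3), np.float64(-84.8))] 12.4833
[(np.float64(-82.0), np.float64(1.2), np.float64(1.0), np.float64(0.2), np.float64(-81.8)), (np.float64(-79.0), np.float64(1.0), np.float64(0.8), np.float64(-0.3), np.float64(-78.8)), (np.float64(-76.0), np.float64(0.9), np.float64(-0.1), np.float64(-0.3), np.float64(-75.8)), (np.float64(-73.0), np.float64(0.9), np.float64(0.0), np.float64(-0.6), np.float64(-72.8)), (np.float64(-70.0), np.float64(0.1), np.float64(0.8), np.float64(-0.7), np.float64(-69.8)), (np.float64(-67.0), np.float64(1.4), np.float64(-0.0), np.float64(-0.2), np.float64(-66.8)), (np.float64(-64.0), np.float64(0.2), np.float64(-0.4), np.float64(0.3), np.float64(-63.8)), (np.float64(-61.0), np.float64(0.6), np.float64(0.2), np.float64(-0.5), np.float64(-60.7)), (np.float64(-58.0), np.float64(1.1), np.float64(0.1), np.float64(-0.5), np.float64(-57.8))]
-0.058 14.7333 0.014263691173558116 [0.02326865 0.07919029 0.03362934]
```

The pin entered cleanly, with forces below 1.5 N. Next I slide on over the lip and feel for the seat.

Run:
```python
from h import *
F0=np.load('F0.npy')
s,l=feel(-.058,-.020,.0015,13,F0)
for r in l: print(*[float(v) for v in r])
st=get_state();print(s,st['time'],st['width'],st['wrist_torque'])
im,d=vision.grab_frame('wrist');np.savez('pics/w4.npz',im=im,d=d,tcp_pos=st['tcp_pos'],eef_rot=st['eef_rot'])
im2,d2=vision.grab_frame('side');np.savez('pics/s4.npz',im=im2,d=d2)
W=cloud('wrist',d,st)
m=(W[...,2]>.128)&(W[...,2]<.1375)&(abs((W-POST)@HY)<.02)&(abs((W-POST)@HX-.012)<.035)
r=(W[m]-POST);print('post',m.sum(),np.percentile(r@HX,[2,98]),np.percentile(r@HY,[2,98]))
uv=proj('side',at(.0,.11))[0].astype(int)
B=im2[uv[1]-60:uv[1]+40,uv[0]-50:uv[0]+50];A=im[40:340,100:400]
cv2.imwrite('pics/f.png',cv2.convertScaleAbs(np.hstack([cv2.resize(A,(400,400)),cv2.resize(B,(400,400),interpolation=cv2.INTER_CUBIC)]),alpha=1.4))
```

```text
-56.5 0.6 -0.1 -0.0 -56.5
-55.1 0.1 0.7 -0.1 -55.0
-53.6 1.0 0.2 -0.3 -53.5
-52.2 0.9 0.4 1.1 -52.1
-50.7 -0.2 0.1 -0.3 -50.5
-49.2 0.5 0.8 1.0 -49.1
-47.8 0.5 0.7 0.4 -47.6
-46.3 0.1 -0.0 0.3 -46.1
-44.8 -0.5 -0.3 0.5 -44.7
-43.4 1.0 -0.1 1.4 -43.0
-41.9 -1.1 0.0 1.9 -42.0
-40.5 -2.1 -0.9 3.4 -40.3
-39.0 -0.6 0.8 2.9 -38.6
-37.5 0.5 0.3 3.7 -36.7
-36.1 -5.2 0.4 6.4 -36.6
-34.6 -8.0 -0.5 9.7 -36.6
-33.2 -13.9 -1.2 13.1 -36.6
-0.03315384615384615 18.9833 0.014403628060003244 [0.68222458 2.22027486 0.03732596]
post 5777 [-0.00614082  0.02356033] [-0.01451132  0.01476842]
```

View pics/f.png

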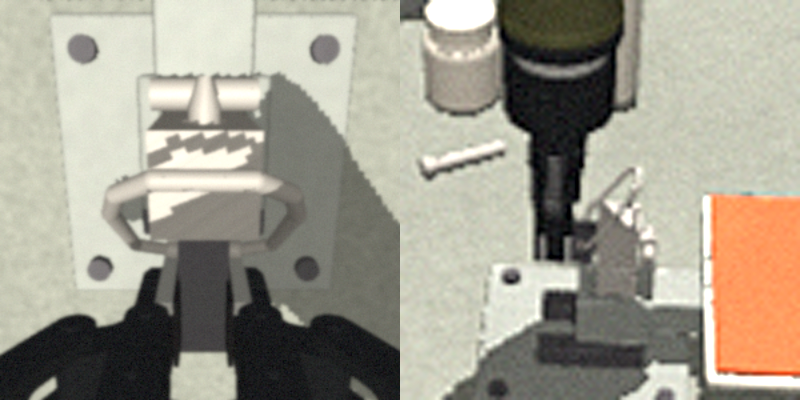

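The TCP stopped at s≈−36.6 mm with force ramping, and the nose is over the lip at (205,80). The post moved 8.7 mm. Before I release, I check for slip in the grip and for any remaining shoulder gap.

Run:
```python
from h import *
np.set_printoptions(precision=4,suppress=True)
def stats(n):
    f=np.load('pics/%s.npz'%n);s=dict(tcp_pos=f['tcp_pos'],eef_rot=f['eef_rot']);W=cloud('wrist',f['d'],s)
    L=W-POST;x,y,z=L@HX,L@HY,L[...,2];t=s['tcp_pos']-POST;print(n,'tcp',t@HX,t@HY,t[2])
    b=(abs(y)<.008)&(z>.14)&(x-t@HX>.03)&(x-t@HX<.085);print(' bar rel tcp',np.median(x[b])-t@HX,np.median(z[b])-t[2])
    h=(abs(y)<.006)&(x-t@HX>-.008)&(x-t@HX<.02)&(z-t[2]>.015)&(z-t[2]<.03);print(' headtop rel',np.median(z[h])-t[2], np.polyfit(x[h],z[h],1)[0])
    n_=(abs(y)<.003)&(x-t@HX>.055)&(x-t@HX<.085)&(z-t[2]<.03)&(z-t[2]>.012)&(z<.125);
    if n_.any(): print(' nose max rel tcp',np.percentile(x[n_],[95,100])-t@HX)
    for w in (.004,.012):
        p=(abs(y)<.014)&(abs(y)>w)&(z>.131)&(z<.1372);print(' posttop',p.sum(),np.percentile(x[p],[0.5,2,98,99.5]) if p.any() else '',np.median(z[p]) if p.any() else '')
stats('w3');stats('w4')
st=get_state();print(st['time'],st['tcp_pos'],st['contact_force'])
f=np.load('pics/s4.npz');uv=proj('side',at(-.006,.115))[0];print(uv)
u,v=uv.astype(int);B=f['im'][v-18:v+18,u-24:u+24]
```

```text
w3 tcp -0.09429979999673097 -0.0005372776136484819 0.15994273829157718
 bar rel tcp 0.05763734885027592 0.020354126558475405
 headtop rel 0.022839890948044922 0.001012251154634186
 posttop 2597 [-0.0149 -0.0144  0.0141  0.0144] 0.1341560428459259
 posttop 526 [-0.0149 -0.0144  0.0141  0.0144] 0.13419147120200092
w4 tcp -0.03662910253456076 -1.3750229645496936e-05 0.09940623214500947
 bar rel tcp 0.05827226478920487 0.07329584925754436
 headtop rel 0.02287966129508935 0.0054264988152608285
 nose max rel tcp [0.0724 0.0732]
 posttop 4543 [-0.0463 -0.0431  0.0235  0.0236] 0.13421798184170816
 posttop 806 [-0.0256 -0.0253  0.0235  0.0236] 0.13415524926154157
19.0833 [0.5474 0.05   0.0994] [-13.4315   4.6733   9.9323]
[275.9332 179.8947]
```

The nose is 0.35 mm short of nominal home by camera, which is within error. Fz is 13 N, so the tool presses the pin down in the hole. I relieve that first, then probe a little further for the seat.

Run:
```python
from h import *
F0=np.load('F0.npy')
def p(t): 
    st=get_state();f=Floc(F0);d=st['tcp_pos']-POST;print(t,f.round(1),(d@HX*1e3).round(2),(d@HY*1e3).round(2),(d[2]*1e3).round(2),round(st['time'],2));return f
s=-.0332;z=.0995
p('now')
for i in range(8):
    z+=.0005;ctrl.movel(at(s,z),max_speed=.02);f=p('z %.4f'%z)
    if f[2]<5: break
while s<-.029:
    s+=.0007;ctrl.movel(at(s,z),max_speed=.02);f=p('s %.4f'%s)
    if f[0]<-19 or abs(f[2])>14: break
```

```text
now [-13.4  -0.4  11.3] -36.57 -0.06 99.43 19.08
z 0.1000 [-11.6  -0.5   8.3] -36.62 -0.06 99.52 19.33
z 0.1005 [-9.5  1.3  4.9] -36.65 -0.06 99.62 19.58
s -0.0325 [-12.6  -0.7   5.5] -36.62 -0.07 99.62 19.83
s -0.0318 [-14.9   1.    8.5] -36.6 -0.09 99.62 20.08
s -0.0311 [-16.4  -0.7  10.6] -36.61 -0.1 99.58 20.33
s -0.0304 [-18.    0.4  11.4] -36.6 -0.13 99.57 20.58
s -0.0297 [-20.7  -0.2  13.8] -36.58 -0.11 99.58 20.83
```

It is firm at −36.6 mm from 5 to 20 N, so the shoulder is seated. I ease off to near zero force, release, retract and look.

Run:
```python
from h import *
np.set_printoptions(precision=4,suppress=True)
F0=np.load('F0.npy')
def p(t): 
    st=get_state();f=Floc(F0);d=st['tcp_pos']-POST;print(t,f.round(1),(d*1e3@HX).round(2),(d[2]*1e3).round(2),round(st['time'],2));return f
for s,z in [(-.034,.1),(-.036,.0996)]:
    ctrl.movel(at(s,z),max_speed=.03);f=p((s,z))
ctrl.ungrasp();p('open')
ctrl.movel(at(-.042,.0996),max_speed=.05);p('back')
ctrl.movel(at(-.042,.24),max_speed=.15);p('up')
ctrl.movep(at(-.03,.27),qH);ctrl.pause(.2)
st=get_state();im,d=vision.grab_frame('wrist');np.savez('pics/w5.npz',im=im,d=d,tcp_pos=st['tcp_pos'],eef_rot=st['eef_rot'])
im2,d2=vision.grab_frame('side');np.savez('pics/s5.npz',im=im2,d=d2)
W=cloud('wrist',d,st);L=W-POST;x,y,z=L@HX,L@HY,L[...,2]
m=(abs(y)<.014)&(z>.131)&(z<.1372)&(abs(y)>.011);print('post',np.percentile(x[m],[.5,2,98,99.5]))
m=(abs(y)<.01)&(z>.15)&(z<.19)&(x<.05)&(x>-.03);print('bar',m.sum(),np.median(x[m]),np.median(y[m]),np.median(z[m]),np.percentile(z[m],95))
m=(abs(y)<.006)&(z>.117)&(z<.13)&(x>-.06)&(x<-.005);print('head',m.sum(),x[m].min(),x[m].max(),np.median(z[m]),np.median(y[m]))
m=(abs(y)<.003)&(z>.108)&(z<.125)&(x>.025)&(x<.06);print('nose',m.sum(),np.percentile(x[m],[95,100]))
uv=proj('side',at(.01,.12))[0].astype(int);u,v=proj('wrist',at(.01,.12),st)[0].astype(int)
B=im2[uv[1]-50:uv[1]+40,uv[0]-45:uv[0]+45];A=im[max(0,v-60):v+60,u-60:u+60]
cv2.imwrite('pics/g.png',cv2.convertScaleAbs(np.hstack([cv2.resize(A,(400,400)),cv2.resize(B,(400,400),interpolation=cv2.INTER_CUBIC)]),alpha=1.4))
```

```text
(-0.034, 0.1) [-9.2 -0.3  6.7] -36.64 99.54 21.12
(-0.036, 0.0996) [-4.5 -0.5  4.3] -36.63 99.46 21.38
open [1.1 0.3 1.2] -35.94 99.6 22.06
back [0.4 0.6 1.6] -42.48 99.67 22.32
up [1.  0.1 0.9] -42.39 239.16 23.41
post [-0.0066 -0.0065  0.0231  0.0232]
bar 131 0.01571763764619853 0.0004407080719375493 0.17252336428676393 0.1735144534413947
head 519 -0.053395665596916705 -0.009649995229214867 0.11932271859600435 -0.0004696483170890986
nose 78 [0.0358 0.036 ]
```

View pics/g.png

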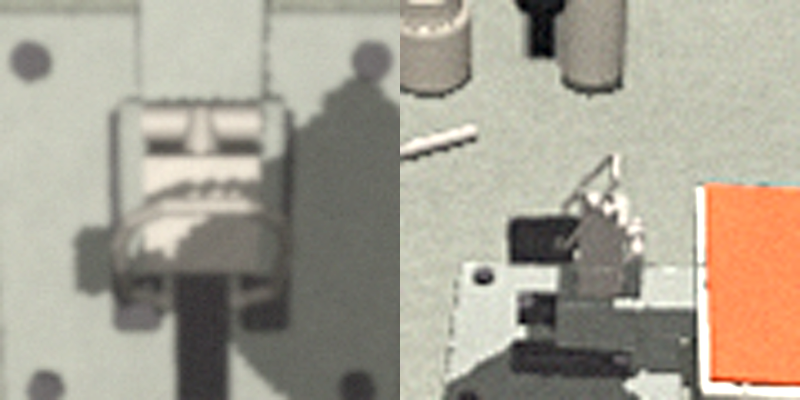

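The pin stays home after release: the nose is 12.8 mm beyond the post's far face against 13 nominal, the post is firm at +8.6 mm, and the ring is open with its bar at s≈16, z≈0.171. Next I flip the ring with closed fingertips along the bar's arc, tilting the tool so it pushes roughly tangentially.

```bash
cat >> h.py <<'E'
HS,HZ,RR=-.0184,.1145,.068
def ringpose(th,gap=0.):
    "TCP pose pressing the bar when the ring stands at th (rad) above level"
    tau=.55*th; zt=np.sin(tau)*HX+np.array([0,0,-np.cos(tau)]); yt=-HY; M=np.c_[np.cross(yt,zt),yt,zt]
    bar=at(HS+RR*np.cos(th),HZ+RR*np.sin(th))
    return bar-(.002+gap)*zt, R2q(M)
E
python3 - <<'E'
from h import *
np.set_printoptions(precision=3,suppress=True)
ctrl.close_gripper(40)
p,q=ringpose(np.radians(60),.03)
for a in (60,40,20,2):
    j=ctrl.ik(*ringpose(np.radians(a)));print(a,j)
    assert j is not None
ctrl.movep(p,q);ctrl.pause(.3)
st=get_state();F0=st['contact_force'];np.save('F1.npy',F0);print(st['time'],F0,st['tcp_pos']-p)
def log(t): 
    f=Floc(F0);st=get_state();d=st['tcp_pos']-POST;print(t,f.round(1),(d@HX*1e3).round(1),(d[2]*1e3).round(1),round(st['time'],2));return np.linalg.norm(f)
for g in (.012,.006,.002):
    p,q=ringpose(np.radians(60),g);ctrl.movel(p,q,max_speed=.06)
    if log('gap %.3f'%g)>4: break
E
```

```text
60 [-0.708  0.407  0.562  2.166  0.638  0.178 -2.787]
40 [-0.168  0.413 -0.046  1.981  0.511  0.475 -2.578]
20 [-0.001  0.507 -0.187  1.806  0.297  0.69  -2.319]
2 [ 0.073  0.607 -0.239  1.658  0.188  0.882 -2.189]
26.0333 [0.733 0.188 0.16 ] [ 0.    -0.001  0.   ]
gap 0.012 [-0.1 -0.6 -0.3] 8.1 184.6 26.48
gap 0.006 [-0.1  0.1 -0.7] 11.3 179.9 26.73
gap 0.002 [-1.4 -0.1 -0.5] 13.4 176.7 26.98
```

Run:
```python
from h import *
np.set_printoptions(precision=3,suppress=True)
F0=np.load('F1.npy')
for a in np.arange(58,8,-3.):
    p,q=ringpose(np.radians(a));ctrl.movel(p,q,max_speed=.04)
    f=Floc(F0);st=get_state();d=st['tcp_pos']-POST;print(a,f.round(1),(d@HX*1e3).round(1),(d[2]*1e3).round(1),round(st['time'],2))
    if np.linalg.norm(f)>14: break
```

```text
58.0 [-1.4 -0.2  1. ] 16.7 174.0 27.24
55.0 [-1.6  0.3  4.5] 20.2 172.6 27.49
52.0 [-2.8 -0.3  7.2] 22.9 170.4 27.74
49.0 [-2.4 -0.4  6.1] 25.7 168.1 27.99
46.0 [-2.  -0.2  6.3] 28.4 165.6 28.24
43.0 [-1.6 -0.4  7. ] 31.0 163.0 28.49
40.0 [-0.5  0.2  5.6] 33.4 160.3 28.74
37.0 [-0.5  0.3  4.8] 35.6 157.4 28.99
34.0 [ 0.7 -0.2  5.6] 37.5 154.4 29.24
31.0 [ 0.9 -0.9  2.8] 39.2 151.2 29.49
28.0 [-0.2  0.2  2.6] 41.0 148.0 29.74
25.0 [-0.8 -0.8  2.1] 42.5 144.7 29.99
22.0 [-0.4  0.4  1.1] 44.1 141.6 30.24
19.0 [-0.3 -0.5  1.1] 45.6 138.4 30.49
16.0 [-0.8 -0.4  1.1] 46.7 135.0 30.74
13.0 [-1.2 -1.1 -0.8] 47.7 131.5 30.99
10.0 [-1.  -0.4 -0.1] 48.4 128.0 31.24
```

The forces follow the spring curve, 7 N at first and falling to about 0. I continue to the shut stop with a low limit, then back off and look.

Run:
```python
from h import *
np.set_printoptions(precision=4,suppress=True)
F0=np.load('F1.npy')
for a in np.arange(8,-4.5,-1.5):
    p,q=ringpose(np.radians(a));ctrl.movel(p,q,max_speed=.03)
    f=Floc(F0);st=get_state();d=st['tcp_pos']-POST;print(a,f.round(1),(d@HX*1e3).round(1),(d[2]*1e3).round(1),round(st['time'],2))
    if np.linalg.norm(f)>6: break
st=get_state();ctrl.movel(st['tcp_pos']+np.array([0,0,.09]),max_speed=.12)
ctrl.movep(at(-.02,.26),qH);ctrl.pause(.2)
st=get_state();print(st['time']);im,d=vision.grab_frame('wrist');np.savez('pics/w6.npz',im=im,d=d,tcp_pos=st['tcp_pos'],eef_rot=st['eef_rot'])
im2,d2=vision.grab_frame('side');np.savez('pics/s6.npz',im=im2,d=d2)
W=cloud('wrist',d,st);L=W-POST;x,y,z=L@HX,L@HY,L[...,2]
m=(abs(y)<.014)&(z>.131)&(z<.1372)&(abs(y)>.011);print('post',np.percentile(x[m],[.5,2,98,99.5]))
m=(abs(y)<.009)&(z>.10)&(x>.041)&(x<.07)&(z<.16);print('bar',m.sum(),(x[m].min(),np.median(x[m]),x[m].max(),np.median(z[m]),z[m].max(),np.median(y[m])) if m.any() else '')
m=(abs(y)<.006)&(z>.112)&(z<.13)&(x>-.06)&(x<-.005);print('head',m.sum(),x[m].min(),x[m].max(),np.median(z[m]),np.polyfit(x[m],z[m],1)[0])
m=(abs(y)<.003)&(z>.108)&(z<.125)&(x>.025)&(x<.041);print('nose',m.sum(),np.percentile(x[m],[95,100]))
uv=proj('side',at(.01,.12))[0].astype(int);u,v=proj('wrist',at(.01,.12),st)[0].astype(int)
B=im2[uv[1]-45:uv[1]+45,uv[0]-45:uv[0]+45];A=im[max(0,v-60):v+60,u-60:u+60]
cv2.imwrite('pics/i.png',cv2.convertScaleAbs(np.hstack([cv2.resize(A,(400,400)),cv2.resize(B,(400,400),interpolation=cv2.INTER_CUBIC)]),alpha=1.4))
```

```text
8.0 [-0.9 -0.2  0.3] 48.8 125.9 31.49
6.5 [-1.  -0.3 -0.5] 49.2 124.1 31.74
5.0 [-1.1  0.1  0.5] 49.4 122.3 31.99
3.5 [ 0.5 -0.3  0. ] 49.6 120.4 32.24
2.0 [-2.  -1.   1.2] 49.5 118.9 32.49
0.5 [-1.1 -0.5  2.8] 49.7 117.1 32.74
-1.0 [-2.  -1.   3.6] 49.9 115.3 32.99
-2.5 [-1.2 -0.1  7.5] 49.9 114.1 33.24
34.8
post [-0.006  -0.0057  0.0232  0.0236]
bar 102 (np.float64(0.04569720833480835), np.float64(0.049114208352923024), np.float64(0.05080434778426073), np.float64(0.11839665148995579), np.float64(0.12166006507008009), np.float64(-0.0009198390055478227))
head 571 -0.05336296667245715 -0.009403780342389837 0.119617323657839 0.06668914672200885
nose 98 [0.0358 0.036 ]
```

View pics/i.png

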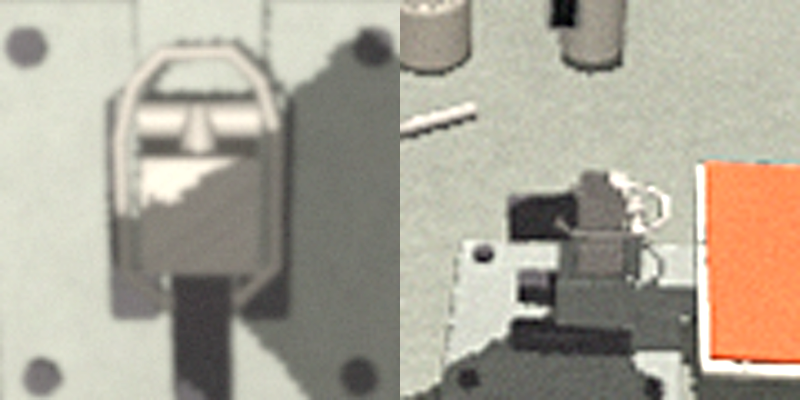

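The ring is shut level around the post: the bar is beyond the nose at (200,50) in the left crop, z≈0.117, and the post is unmoved. The nose reads 12.4–12.8 mm past the post against 13 nominal, so the pin may be a few tenths off. With time in hand, I verify the seat by a gentle fingertip push on the head's rear.

Run:
```python
from h import *
np.set_printoptions(precision=4,suppress=True)
ctrl.movep(at(-.085,.20),qH);ctrl.movel(at(-.085,.100),max_speed=.12);ctrl.pause(.3)
F0=get_state()['contact_force']
ctrl.movel(at(-.069,.100),max_speed=.06)
s=-.069
while s<-.055:
    s+=.0007;ctrl.movel(at(s,.100),max_speed=.02);f=Floc(F0);st=get_state();d=st['tcp_pos']-POST
    print(round(s*1e3,1),f.round(1),(d@HX*1e3).round(2),round(st['time'],2))
    if np.linalg.norm(f)>7 or st['time']>46: break
ctrl.movel(at(-.085,.100),max_speed=.06);ctrl.movel(at(-.085,.20),max_speed=.12);ctrl.movep(at(-.02,.26),qH);ctrl.pause(.2)
st=get_state();print(st['time'],st['contact_force']);im,d=vision.grab_frame('wrist')
im2,_=vision.grab_frame('side')
W=cloud('wrist',d,st);L=W-POST;x,y,z=L@HX,L@HY,L[...,2]
m=(abs(y)<.014)&(z>.131)&(z<.1372)&(abs(y)>.011);print('post',np.percentile(x[m],[.5,2,98,99.5]))
m=(abs(y)<.009)&(z>.10)&(x>.041)&(x<.07)&(z<.16);print('bar',m.sum(),np.median(x[m]),np.median(z[m]))
m=(abs(y)<.006)&(z>.112)&(z<.13)&(x>-.06)&(x<-.005);print('head',x[m].min(),np.median(z[m]),np.polyfit(x[m],z[m],1)[0])
m=(abs(y)<.003)&(z>.108)&(z<.125)&(x>.025)&(x<.041);print('nose',m.sum(),np.percentile(x[m],[95,100]))
u,v=proj('wrist',at(.01,.12),st)[0].astype(int);A=im[max(0,v-60):v+60,u-60:u+60]
cv2.imwrite('pics/j.png',cv2.convertScaleAbs(np.hstack([cv2.resize(A,(400,400)),cv2.resize(im2[60:340,150:430],(400,400))]),alpha=1.4))
```

```text
-68.3 [ 0.6  0.6 -1.2] -68.48 37.29
-67.6 [0.7 0.2 0.4] -67.59 37.54
-66.9 [ 0.4  0.1 -0.5] -66.85 37.79
-66.2 [ 0.8  0.  -0.5] -66.14 38.04
-65.5 [1.2 0.1 0. ] -65.44 38.29
-64.8 [ 1.   0.5 -0. ] -64.81 38.54
-64.1 [-1.7 -0.5  0.2] -64.59 38.79
-63.4 [-4.2  1.2  1.1] -64.42 39.04
-62.7 [-5.9  1.   1.5] -64.38 39.29
-62.0 [-8.3  1.2  2.6] -64.34 39.54
41.7 [-0.9099 -0.2576  0.2492]
post [-0.0062 -0.0059  0.0231  0.0232]
bar 106 0.048811721815136475 0.11838582280586055
head -0.053440504661999774 0.11946224736994532 0.06618138364595001
nose 95 [0.0357 0.036 ]
```

View pics/j.png

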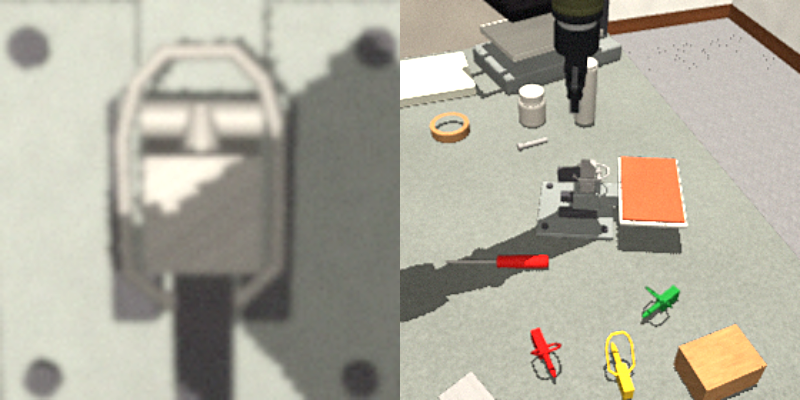

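The head does not yield: it moved about 0.25 mm under 8 N and sprang back. The ring is shut, the post is firm, the bystanders are in place and the arm is clear, so I hand in.

```bash
python3 -c "
from station import ticket,get_state
print(get_state()['time']);print(ticket.close_job())"
```

```text
41.8
the job is handed in; nothing more can be done
None
```

I pushed the grey linch pin home through the post from the side away from the platen and flipped its ring down until it shut. I then let go and handed in at 41.8 s of the 62 s.

- **Seat:** the post gave about 8.7 mm and then stood firm. The pin did not advance between 5 and 20 N of push. For a few steps the tool also pressed down on the pin with up to about 14 N, and I eased that off before letting go.
- **Ring:** pressing the bar took about 7–8 N at first and fell to near zero. At the shut stop it read about 7.5 N. The last picture shows the ring closed around the post with its bar beyond the nose.
- **After release:** a fingertip push of 8 N on the back of the head moved it only about 0.25 mm. In the last side view, the bystanders in frame and the red, green and yellow look-alikes look undisturbed, and the arm was clear.
- **Small disagreement:** released, the pin sits about 0.066 rad nose-up, so its head sags slightly in the loose hole. By camera the nose stands 12.4–12.8 mm past the post instead of the nominal 13, which is within camera error and what that tilt would cause.

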